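# Chock the sample wagon and unhitch its drawbar

### The arm

A 6-joint arm with a two-finger parallel gripper is mounted at the origin on a cart in front of the work surface, level with it; the furniture and walls round the work are solid. World frame = base frame: x ahead of the robot, y to its left, z up, the work surface at z = 0. Lengths are in mm, angles in degrees, forces in N, time in s.
With the tool pointing down it reaches from about 350 to 850 mm from the base axis. Payload 8.1 kg.
Tool frame: the origin (TCP) lies at the very end of the fingers, on their centre line; the grasp point (between the pads) lies 19 mm behind it; z points along the fingers, y is the line along which they close (so a half turn about z gives the same grasp; the last joint's range is limited). The gripper opens to 85 mm and grips with 20 to 120 N. Pads are 22 mm wide; open, the fingers measure 114 mm over their backs; the gripper's body (76 mm by 85 mm) begins 54 mm behind the grasp point. The pads swing forward as they close: fully open they stand 13 mm farther back than shut.
Start: joints at [60.424, 7.471, 85.268, -0, 87.261, -4.893], TCP at [250.539, 545.193, 231.292] pointing down, gripper open.
Joint ranges: [-169.43, 169.43], [-51.17, 129.36], [1.28, 143.12], [-76.62, 256.62], [0, 156.53], [-152.29, 152.29]. Speed limits (degrees/s): [136.94, 136.94, 159.86, 180, 180, 180].

### API

Orientations are given as [roll, pitch, yaw] about the fixed x, y, z axes, in that order (R = Rz(yaw) Ry(pitch) Rx(roll)).
In Python, from bench import * gives the robot as it stands.
- The arm moves only by the tool play_rows, never from a script. Its argument "increments" is a list of rows, each a list of 3 entries, a list of its own where there are three numbers: the gripper's target within -1 to 1 (fully open at 1, half-way at 0, shut at -1), then the shift along the tool's x, y, z in mm, then the turn about the tool's z in rad. A call has 1 to 12 rows; each row shifts and turns the commanded pose from where the row before left it, along the tool's axes as they then stand; what a row does not reach is not made up. A row lasts 1/12 s, in which the tool goes at most 41.7 mm and 7.16 degrees, less where a joint would pass 70% of its speed; a pose out of reach is approached as far as the arm can. A call is refused whole if a number of a shift passes 41.7 or a number of a turn 0.125, either way. A call with a gripper value outside its range is refused whole. The fingers move at their own pace and stop on an object; "force" is the grip in N (left out, the last holds). Time passes only in rows, so rows that do not move let the fingers close. It gives the time, the measured TCP pose, the force, the opening and the grip force at its end, in the units of the state.
- sense(): the state, without advancing time (a new reading comes with each control period).
- snapshot(name): name is "side" or "top" or "wrist"; returns a dict with "color" (480x640x3 uint8, red, green, blue), "intrinsics" (3x3 intrinsics, pixels), "k1" (the pictures are not rectified: a ray, as slopes to the right and down, at radius r is drawn at 1 + k1 r^2 times it, then the intrinsics apply), "world_from_camera" (4x4, takes a point from camera to world coordinates). Camera axes: x right, y down, z forward; pixel columns grow to the right and rows downward; lengths in mm; the calibration is good to about 2 mm. A picture is of the moment at which its call begins. There is no depth.
- hand_in(): hands the job in; it is judged then, once.
Trained networks look in a picture, given as the dict that the camera call returned (one of the last four; its "shot" number tells which), for a name from the list of things; names that differ only in an ending like _2 or _b are one class to them, and where a whole thing is asked for, a point or a joint stands for the part that bears it (a point fixed in the world has none). Each returns a list of dicts, best first, with "p" (0 to 1); they miss things now and then, are a little off and sometimes report something else, mostly with a low value. They report only what shows in the picture. A call takes as long as a camera call. They do not tell look-alikes from the thing itself.
- find_in(query, picture): "xyz" ([x, y, z] in mm, in the coordinates of the camera as it stood for that picture, good to about 4 mm: the middle of the surface that is visible of it).
- regions_of(query, picture): "mask" (480x640 bool, what is visible of it).
- pinpoint(query, picture): "xyz" ([x, y, z] in mm, in the coordinates of the camera as it stood for that picture, good to about 4 mm: a listed point, or the origin of a listed thing).
The state is a dict: "time": time; "joint_pos": joint angles; "qd": joint speeds; "joint_efforts": joint torques, N m; "tool_pos": TCP position; "tcp_rot": TCP orientation; "ft_force": force on the tool from outside, world axes, zero at the start; "wrist_torque": the same for the moment, N m; "finger_gap": finger opening in mm; "grip_force": force on a finger pad.
Only numpy, scipy, OpenCV 4.12 (cv2) and the standard library are available. Lean on these libraries where they do the work, as an engineer would, in place of code of your own. Each camera call takes 0.05 s, during which the arm holds its last target. There are 200 camera calls.

### The job

Secure the little sample wagon and unhitch it: first take the flat stop plate from its rest and stand it upright on one of its short thin ends, centred in the slot behind the wagon's tail, and let go of it. Then pull the coupler's spring latch sideways, towards the robot, by its black grip, lift the drawbar until the coupler is about 5 cm above where it sat on the ball, and finish while still holding it raised and steady. Leave the oil bottle, the objective case and the petri dish standing where they are.

Things in the scene. Friction and masses are not known exactly. Their poses are not given: they have to be found in the camera images.
- dock: fixed base plate 90 x 360 x 6 mm with the parked wagon. Origin on the bench; +y runs from tail to ball, x across, z up. In this frame (mm): slot centre y -150; rubber bumper 16 wide, y -135 to -102, z 29 to 39; wagon deck with tray and three vials y -100 to 4, 75 wide, 90 high at the vials; drawbar hinge axis (along x) at y 6, z 48; steel ball at y 136, top z 52
- slot (a point): centre of the slot's floor, on the top of the base plate (6 mm above the bench) behind the wagon's tail; axes as the dock's. The slot is a 27 mm gap (along dock y) between two lips that are 66 mm long (along dock x), 6 mm thick and 8 mm high.
- plate_mid (a point): centre of the loose stop plate, an aluminium slab 70 (x) x 50 (y) x 20 (z) mm, about 0.12 kg, dark bands near both short ends. It starts flat, x level, centred on a fixed plastic rest 26 mm high and 28 mm wide (foot 34), so its 70 mm long sides overhang by 11 mm. Either short end (50 x 20 mm) may be the lower one
- drawbar (a joint): angle of the drawbar, rad: 0 down on the ball (as at the start), growing to 0.7 as the coupler end rises; it weighs about 3 N at the coupler and falls back when let go. The coupler lies 130 mm from the hinge, so 0.4 rad is about 50 mm up. It cannot rise while the latch is in.
- latch (a joint): travel of the spring latch in m: 0 in (as at the start), growing to 0.016 at its stop as it is pulled along dock -x; clear of the ball's shoulder beyond about 0.008. The spring pushes it back in with 3.5 N at 0 and 7.5 N at the stop. The latch rides on the drawbar, so it can be held out and lifted with it.
- latch_grip (a point): where to hold the latch's upright black grip, 97 mm above the bench at the start, in line with the drawbar, 130 mm from the hinge along dock y and 49 mm above it; axes as the dock's, turning with the drawbar. Grip 14 (x) x 22 (y) mm from 26 mm below this point to 15 above, then a lip 20 x 26 mm, 5 thick; below the grip lies a flat slide plate 46 x 21 mm
- oil_bottle: small amber dropper bottle, 27 mm round, 62 mm high, origin under it; stays where it is
- objective_case: round clear case with black foot, 36 mm round, 59 mm high, origin under it; stays where it is
- petri_dish: petri dish, 62 mm round, 13 mm high, origin under it; stays where it is
There are look-alikes about, which are no part of the job. Leave any blue or yellow look-alike of the part that bears plate_mid alone.

How it is judged (in metres and radians):
On the way, in this order (a step that is already met when the one before it is completed fails the run):
1. the stop plate stands upright on a short end in the slot, let go, with the drawbar still hitched (angle between the x axis of plate_mid and the z axis of slot, either way round below 0.12 rad and x of plate_mid in the frame of slot between -0.014 and 0.014 m and y of plate_mid in the frame of slot between -0.006 and 0.006 m and z of plate_mid in the frame of slot between 0.031 and 0.039 m and contact force between the fingers and stop_plate below 0.1 N and value of joint drawbar below 0.05 rad), for 0.2 s.
2. the latch is pulled out sideways while the drawbar is still down (value of joint latch above 0.008 m and value of joint drawbar below 0.1 rad), for 0.05 s.
At the end, for the whole second after the job is handed in: fingers hold the drawbar (over 1 N, stop plate not under it), raised over 0.30 rad, under 0.1 rad/s; the stop plate stands on a short end in the slot: within 0.12 rad of upright, centre 35 mm (+-4) above the slot floor, within 6 mm across and 14 mm along the slot (angle between the x axis of plate_mid and the z axis of slot, either way round below 0.12 rad and x of plate_mid in the frame of slot between -0.014 and 0.014 m and y of plate_mid in the frame of slot between -0.006 and 0.006 m and z of plate_mid in the frame of slot between 0.031 and 0.039 m and value of joint drawbar above 0.3 rad and velocity of joint drawbar between -0.1 and 0.1 rad/s and contact force between the fingers and drawbar above 1 N and contact force between stop_plate and drawbar below 0.1 N); the arm keeps its last pose, push and grip.
It fails at once if the oil bottle, objective case or petri dish is moved by more than 2 cm or tipped (distance of any of oil_bottle, objective_case, petri_dish from where it was at the start of the episode above 0.02 m or angle between any of oil_bottle, objective_case, petri_dish's own z axis and vertical above 0.4 rad).
It also fails if it takes over 51 s, if anything falls off the work surface, if the arm or the gripper's body presses on something with over 40 N, if the wrist force passes 120 N, or if a joint passes its speed limit or range.

## Working session

There is one attempt and no reset: what is moved stays moved. The work goes in short steps, Python scripts to look and compute and a tool call to move; the robot and the scene stay as the last step left them, time stands still between calls to the robot, and variables do not carry over. Pictures are saved under pics/ and viewed, at most 10 in all, crops included, and the job is handed in when it is done.

Besides the shell and the picture viewer there is one more tool, called after ">>>" as name([rows], argument=value, ...), one row to a line, values as JSON. play_rows: Moves the arm, as the interface text tells. Its arguments: {"type":"object","properties":{"increments":{"type":"array","items":{"type":"array"}},"force":{"type":"number"}},"required":["increments"]}

```bash
mkdir -p pics
cat > h.py <<'E'
from bench import *
import numpy as np, cv2
from scipy.spatial.transform import Rotation as R
def w(c,p): return (c["world_from_camera"]@np.append(p,1))[:3]
def px(c,p):
    q=np.linalg.inv(c["world_from_camera"])@np.append(p,1); x,y=q[:2]/q[2]; s=1+c["k1"]*(x*x+y*y)
    return (c["intrinsics"]@[x*s,y*s,1])[:2]
def ray(c,u,v,z):
    "world point on height z seen at pixel u,v"
    K=c["intrinsics"];d=np.array([[c["k1"],0,0,0]],float)
    n=cv2.undistortPoints(np.array([[[u,v]]],float),K,d)[0,0]
    M=c["world_from_camera"];r=M[:3,:3]@[n[0],n[1],1];o=M[:3,3]
    return o+r*(z-o[2])/r[2]
def save(c,n): cv2.imwrite(f"pics/{n}.png",c["color"][:,:,::-1])
E
python3 - <<'E'
from h import *
s=sense();print({k:np.round(v,2) for k,v in s.items()})
ims=[]
for n in("top","side"):
    c=snapshot(n);save(c,n+"0");ims.append(c["color"])
    print(n,np.round(c["world_from_camera"],2).tolist())
    for q in("dock","slot","plate_mid","latch_grip","drawbar","oil_bottle","objective_case","petri_dish"):
        print(q,[(np.round(w(c,d["xyz"])).tolist(),np.round(px(c,w(c,d["xyz"]))).tolist(),round(d["p"],2)) for d in pinpoint(q,c)] if q!="drawbar" else "",)
E
```

```text
{'time': np.float64(0.0), 'joint_pos': array([60.43,  7.52, 85.33, -0.  , 87.26, -4.89]), 'qd': array([ 0.09,  0.03,  0.02, -0.05,  0.11, -0.02]), 'joint_efforts': array([-0.000e+00, -5.694e+01, -5.005e+01, -0.000e+00,  2.000e-02,
       -0.000e+00]), 'tool_pos': array([250.25, 544.7 , 230.21]), 'tcp_rot': array([-1.7989e+02, -1.0000e-02,  1.5532e+02]), 'ft_force': array([0.55, 0.13, 0.4 ]), 'wrist_torque': array([0.02, 0.  , 0.04]), 'grip_force': np.float64(0.0), 'finger_gap': np.float64(85.42)}
top [[-0.01, -0.99, 0.11, 521.52], [-1.0, 0.01, 0.0, -142.13], [-0.0, -0.11, -0.99, 1122.48], [0.0, 0.0, 0.0, 1.0]]
dock [([468.0, -80.0, -1.0], [289.0, 324.0], 0.79), ([663.0, -183.0, 37.0], [335.0, 232.0], 0.47), ([458.0, 56.0, 96.0], [218.0, 333.0], 0.17)]
slot [([472.0, -229.0, 5.0], [358.0, 322.0], 0.8), ([458.0, 58.0, 98.0], [216.0, 333.0], 0.37)]
plate_mid [([468.0, -372.0, 10.0], [425.0, 322.0], 0.85), ([663.0, -180.0, 43.0], [334.0, 232.0], 0.81), ([656.0, -56.0, 8.0], [277.0, 238.0], 0.8), ([734.0, -273.0, 11.0], [375.0, 201.0], 0.55)]
latch_grip [([457.0, 58.0, 98.0], [217.0, 334.
[... 252 characters left out ...]
.73, -0.39, 0.56, 108.04], [-0.68, 0.38, -0.62, 396.29], [0.02, -0.84, -0.54, 559.68], [0.0, 0.0, 0.0, 1.0]]
dock [([466.0, -77.0, -6.0], [356.0, 333.0], 0.91)]
slot [([472.0, -232.0, 10.0], [407.0, 284.0], 0.78)]
plate_mid [([463.0, -371.0, 11.0], [449.0, 256.0], 0.97), ([662.0, -181.0, 35.0], [316.0, 244.0], 0.96), ([656.0, -55.0, 8.0], [271.0, 284.0], 0.76), ([737.0, -276.0, 12.0], [321.0, 224.0], 0.75)]
latch_grip [([456.0, 55.0, 98.0], [304.0, 330.0], 0.74), ([466.0, -77.0, -3.0], [355.0, 332.0], 0.67)]
drawbar 
oil_bottle [([648.0, 54.0, -1.0], [227.0, 317.0], 0.94)]
objective_case [([610.0, -373.0, 3.0], [392.0, 233.0], 0.79)]
petri_dish [([783.0, -151.0, -3.0], [266.0, 243.0], 0.84)]
```

View pics/top0.png

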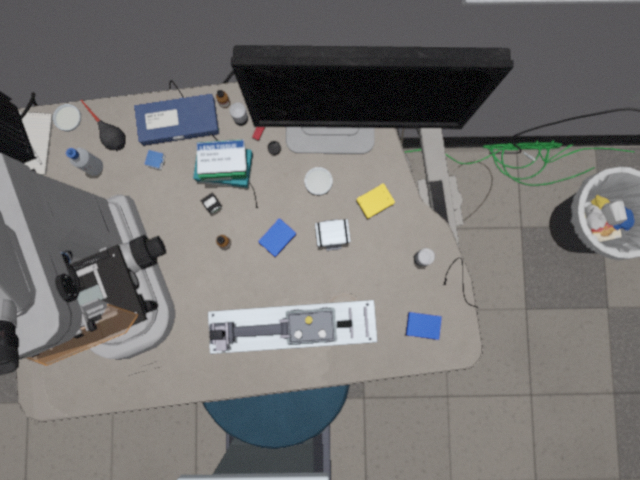

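View pics/side0.png

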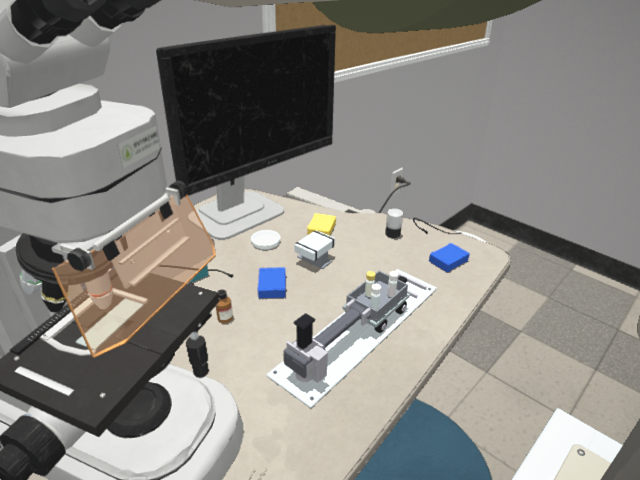

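The stop plate is the bare aluminium one with dark bands, on a rest, at top px (333,234) and side px (316,246). The blue plates at top px (277,238) and (424,325) and the yellow one at (375,201) are look-alikes lying on the bench. Next I check the microscope's near edge for a safe route and enlarge the plate to confirm it.

Run:
```python
from h import *
c=snapshot("top");t=c
for (u,v,z) in [(40,360,250),(40,360,150),(135,320,250),(135,320,150),(100,355,20),(165,310,20),(5,360,300),(130,355,20)]: print(u,v,z,np.round(ray(c,u,v,z)[:2]))
m=max(regions_of("plate_mid",c),key=lambda d:-np.hypot(*(np.argwhere(d["mask"]).mean(0)-[234,333])))["mask"]
pts=np.array([ray(c,u,v,46)[:2] for v,u in np.argwhere(m)],np.float32)
print("rect",cv2.minAreaRect(pts))
r=regions_of("dock",c)
s=snapshot("side")
a=cv2.resize(t["color"][190:290,240:420],None,fx=4,fy=4,interpolation=2);b=cv2.resize(s["color"][190:290,240:420],None,fx=4,fy=4,interpolation=2)
b=b[:200+200]
cv2.imwrite("pics/crop.png",cv2.resize(np.vstack([a,b]),(640,711))[:600,:,::-1])
```

```text
40 360 250 [427. 325.]
40 360 150 [416. 379.]
135 320 250 [491. 166.]
135 320 150 [488. 202.]
100 355 20 [410. 320.]
165 310 20 [503. 184.]
5 360 300 [433. 354.]
130 355 20 [410. 257.]
rect ((661.8272705078125, -177.3944549560547), (50.75594711303711, 69.08379364013672), 5.036651134490967)
```

View pics/crop.png

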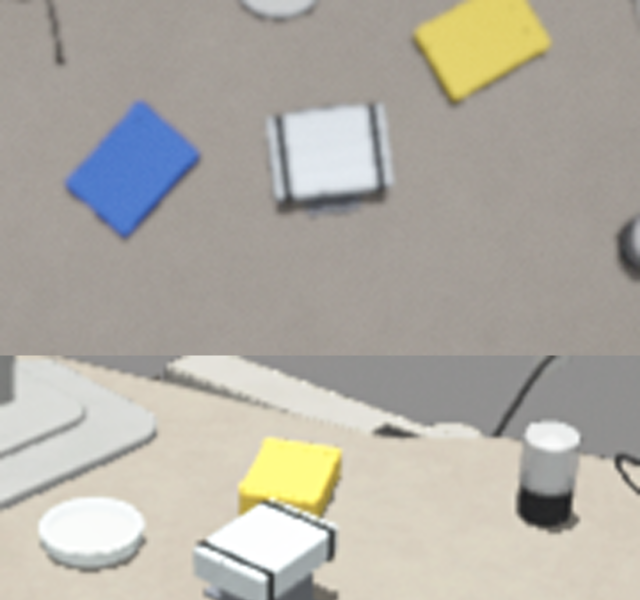

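Confirmed: the banded aluminium plate on its rest (crop px (327,155)) is the stop plate. I'll turn the tool first, then route close to the robot, past the front of the microscope (x > 410).

>>> play_rows([
  [1, [0, 0, 0], 0.117],
  [1, [0, 0, 0], 0.117],
  [1, [0, 0, 0], 0.117],
  [1, [0, 0, 0], 0.117],
  [1, [0, 0, 0], 0.117],
  [1, [0, 0, 0], 0.117],
  [1, [0, 0, 0], 0.117],
  [1, [0, 0, 0], 0.117],
  [1, [0, 0, 0], 0.117],
])

```text
time: 1.75
tool_pos: [250.5, 545.2, 231.3]
tcp_rot: [180.0, -0.0, 94.7]
ft_force: [-0.1, 0.4, -0.2]
finger_gap: 85.4
grip_force: 0.0
```

>>> play_rows([
  [1, [-35, 0, 0], 0],
  [1, [-35, 0, 0], 0],
  [1, [-35, 0, 0], 0],
  [1, [-35, 0, 0], 0],
  [1, [-35, 0, 0], 0],
  [1, [-35, 0, 0], 0],
  [1, [-35, 0, 0], 0],
  [1, [-28, 5, 0], 0],
  [1, [-28, 5, 0], 0],
  [1, [-28, 5, 0], 0],
  [1, [-28, 5, 0], 0],
])

```text
time: 2.67
tool_pos: [301.6, 190.1, 231.5]
tcp_rot: [179.9, -0.0, 95.0]
ft_force: [0.5, 0.5, 0.4]
finger_gap: 85.4
grip_force: 0.0
```

>>> play_rows([
  [1, [-34, 12, 0], 0],
  [1, [-34, 12, 0], 0],
  [1, [-34, 12, 0], 0],
  [1, [-34, 12, 0], 0],
  [1, [-32, 29, 0], 0],
  [1, [-32, 29, 0], 0],
  [1, [-32, 29, 0], 0],
  [1, [-32, 29, 0], 0],
  [1, [-32, 29, 0], 0],
  [1, [-32, 29, 0], 0],
  [1, [-32, 29, 0], 0],
  [1, [-32, 29, 0], 0],
])

```text
time: 3.67
tool_pos: [606.8, -168.4, 231.0]
tcp_rot: [180.0, 0.0, 95.0]
ft_force: [1.0, 0.2, 0.1]
finger_gap: 85.4
grip_force: 0.0
```

Run:
```python
from h import *
s=sense();print(s["tool_pos"],s["tcp_rot"],s["joint_pos"])
c=snapshot("wrist");save(c,"w1");print(np.round(c["world_from_camera"],2).tolist())
for q in("plate_mid","slot","dock","latch_grip"):
  print(q,[(np.round(w(c,d["xyz"]),1).tolist(),round(d["p"],2)) for d in pinpoint(q,c)])
for d in regions_of("plate_mid",c):
  pts=np.array([ray(c,u,v,46)[:2] for v,u in np.argwhere(d["mask"])[::5]],np.float32)
  print(d["p"],cv2.minAreaRect(pts))
```

```text
[ 606.84229851 -168.40046905  230.98923959] [1.79994247e+02 9.58104155e-04 9.49663425e+01] [-2.01736333e+01  1.20566419e+01  8.01923289e+01  1.57808613e-03
  8.77454138e+01 -2.51400379e+01]
[[1.0, 0.08, 0.03, 599.41], [0.09, -0.94, -0.32, -84.35], [-0.0, 0.32, -0.95, 373.23], [0.0, 0.0, 0.0, 1.0]]
plate_mid [([662.6, -174.0, 33.0], 0.76), ([656.3, -58.3, 9.6], 0.58), ([463.4, -77.9, 2.3], 0.26)]
slot [([471.0, -230.2, 3.7], 0.56)]
dock [([461.6, -80.0, -0.8], 0.93)]
latch_grip []
0.69 ((660.745361328125, -174.4432373046875), (49.72060012817383, 71.94412231445312), 6.569657802581787)
0.69 ((650.4573364257812, -59.402122497558594), (47.689605712890625, 63.755531311035156), 47.41407012939453)
0.6 ((720.1993408203125, -254.17596435546875), (46.44477081298828, 71.32044219970703), 29.176240921020508)
0.47 ((458.9740905761719, -310.8910217285156), (19.286026000976562, 4.735321044921875), 52.441192626953125)
```

View pics/w1.png

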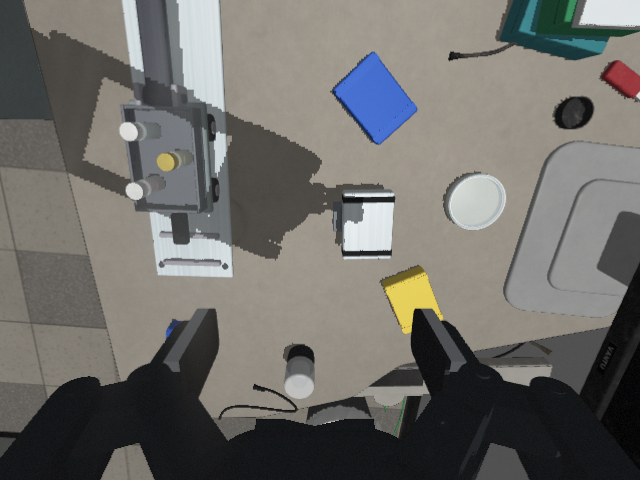

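The wrist view agrees: plate at px (367,224), about (661,-176) and turned 5.5°. The yellow look-alike at px (412,297) leaves room for the fingers. I'll grip the long sides near the -y end, so that the free end can swing down.

>>> play_rows([
  [1, [-9.4, 13.4, 25], 0],
  [1, [-9.4, 13.4, 25], 0],
  [1, [-9.4, 13.4, 25], 0],
  [1, [-9.4, 13.4, 25], -0.009],
  [1, [0, 0, 30], 0],
  [1, [0, 0, 30], 0],
  [1, [0, 0, 30], 0],
  [1, [0, 0, 27], 0],
  [1, [0, 0, 0], 0],
])

```text
time: 4.72
tool_pos: [657.7, -196.6, 8.8]
tcp_rot: [-179.6, -0.2, 95.6]
ft_force: [-0.7, 0.7, -1.3]
finger_gap: 85.8
grip_force: 0.0
```

>>> play_rows([
  [-1, [0, 0, 0], 0],
  [-1, [0, 0, 0], 0],
  [-1, [0, 0, 0], 0],
  [-1, [0, 0, 0], 0],
  [-1, [0, 0, 0], 0],
  [-1, [0, 0, 0], 0],
  [-1, [0, 0, 0], 0],
  [-1, [0, 0, 0], 0],
], force=20)

```text
time: 5.38
tool_pos: [664.3, -200.1, 18.5]
tcp_rot: [179.7, 0.1, 95.5]
ft_force: [-3.5, 1.4, 7.6]
finger_gap: 49.7
grip_force: 23.5
```

>>> play_rows([
  [-1, [0, 0, -10], 0],
  [-1, [0, 0, -15], 0],
  [-1, [0, 0, -20], 0],
  [-1, [0, 0, -20], 0],
  [-1, [0, 0, -20], 0],
  [-1, [0, 0, -20], 0],
  [-1, [0, 0, 0], 0],
  [-1, [0, 0, 0], 0],
  [-1, [0, 0, 0], 0],
  [-1, [0, 0, 0], 0],
])

```text
time: 6.22
tool_pos: [661.3, -199.1, 117.7]
tcp_rot: [-179.9, -0.1, 95.5]
ft_force: [-0.1, -0.7, -2.0]
finger_gap: 49.7
grip_force: 22.1
```

Run:
```python
from h import *
s=sense();print(s["tool_pos"],s["tcp_rot"],s["finger_gap"],s["grip_force"],s["ft_force"])
c=snapshot("side");t=snapshot("wrist")
print([(np.round(w(c,d["xyz"]),1).tolist(),round(d["p"],2)) for d in pinpoint("plate_mid",c)])
a=cv2.resize(c["color"][150:330,200:420],(440,360),interpolation=2);b=cv2.resize(t["color"],(480,360))
cv2.imwrite("pics/lift.png",cv2.resize(np.hstack([a,b]),(800,313))[:,:,::-1])
```

```text
[ 661.27252321 -199.10776269  117.71928147] [-1.79874321e+02 -6.05125407e-02  9.55000027e+01] 49.662838089173796 22.12663561105728 [-0.09085967 -0.65128581 -2.0100127 ]
[([656.1, -54.8, 6.8], 0.82), ([660.6, -181.7, 134.5], 0.6), ([461.2, -373.6, 9.1], 0.6)]
```

View pics/lift.png

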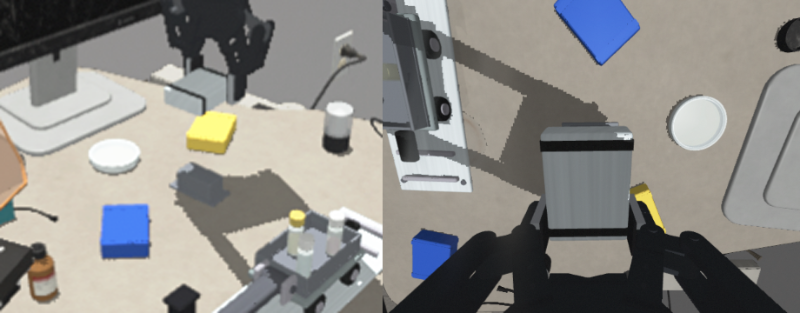

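The plate is lifted but still level (px (200,90) left, far band at px (587,143) right), because the pads' friction holds it. I'll go low over free bench and ease the grip by position, so that gravity can swing it.

>>> play_rows([
  [-1, [1.8, -19, 0], 0],
  [-1, [1.8, -19, 18], 0],
  [-1, [1.8, -19, 26], 0],
  [-1, [1.8, -19, 26], 0],
  [0.1, [0, 0, 0], 0],
  [0.1, [0, 0, 0], 0],
  [0.1, [0, 0, 0], 0],
])

```text
time: 6.95
tool_pos: [586.4, -199.7, 49.6]
tcp_rot: [180.0, 0.0, 95.5]
ft_force: [0.4, 0.1, -0.9]
finger_gap: 49.9
grip_force: 22.2
```

>>> play_rows([
  [0.14, [0, 0, 0], 0],
  [0.14, [0, 0, 0], 0],
])

```text
time: 7.12
tool_pos: [588.0, -200.2, 51.3]
tcp_rot: [179.8, 0.1, 95.5]
ft_force: [0.0, 0.2, -1.6]
finger_gap: 49.9
grip_force: 22.2
```

>>> play_rows([
  [0.155, [0, 0, 0], 0],
  [0.155, [0, 0, 0], 0],
])

```text
time: 7.28
tool_pos: [586.9, -199.8, 50.3]
tcp_rot: [179.9, 0.0, 95.5]
ft_force: [-0.5, -0.4, -1.0]
finger_gap: 49.8
grip_force: 22.2
```

>>> play_rows([
  [0.165, [0, 0, 0], 0],
  [0.165, [0, 0, 0], 0],
])

```text
time: 7.45
tool_pos: [586.1, -199.6, 49.5]
tcp_rot: [180.0, 0.0, 95.5]
ft_force: [-0.1, 0.2, -2.0]
finger_gap: 49.8
grip_force: 16.4
```

>>> play_rows([
  [0.17, [0, 0, 0], 0],
  [0.17, [0, 0, 0], 0],
])

```text
time: 7.62
tool_pos: [585.9, -199.5, 49.3]
tcp_rot: [-180.0, -0.0, 95.5]
ft_force: [0.3, -0.1, -1.7]
finger_gap: 50.3
grip_force: 8.3
```

>>> play_rows([
  [0.1725, [0, 0, 0], 0],
  [0.1725, [0, 0, 0], 0],
])

```text
time: 7.78
tool_pos: [585.9, -199.5, 49.3]
tcp_rot: [-180.0, -0.0, 95.5]
ft_force: [1.6, 0.1, -2.4]
finger_gap: 49.9
grip_force: 3.6
```

```bash
cat > tilt.py <<'E'
from h import *
s=sense();print(s["tool_pos"],s["finger_gap"],s["grip_force"])
ims=[]
for n in("wrist","side"):
    c=snapshot(n);ims.append(c["color"])
    print(n,[(np.round(w(c,d["xyz"])-s["tool_pos"],1).tolist(),round(d["p"],2)) for d in pinpoint("plate_mid",c) if np.linalg.norm(w(c,d["xyz"])-s["tool_pos"])<80])
import sys
if len(sys.argv)>1:
    u,v=px(c,s["tool_pos"]).astype(int)
    a=cv2.resize(ims[1][max(v-90,0):v+90,u-110:u+110],(440,360),interpolation=2);b=cv2.resize(ims[0],(480,360))
    cv2.imwrite("pics/%s.png"%sys.argv[1],cv2.resize(np.hstack([a,b]),(800,313))[:,:,::-1])
E
python3 tilt.py
```

```text
[ 585.85150882 -199.54046066   49.25941216] 49.890734185848984 3.583540767431259
wrist [([0.9, 14.8, -2.4], 0.68)]
side [([1.7, -11.2, -12.5], 0.86)]
```

>>> play_rows([
  [0.1, [0, 0, 0], 0],
  [0.1, [0, 0, 0], 0],
])

```text
time: 8.15
tool_pos: [586.1, -199.7, 49.6]
tcp_rot: [180.0, 0.0, 95.5]
ft_force: [0.1, 0.7, 0.0]
finger_gap: 49.6
grip_force: 21.0
```

```bash
python3 tilt.py t1
```

```text
[ 586.0739624  -199.65220623   49.56092032] 49.63394605180801 21.036648452281952
wrist [([3.4, -3.7, -13.5], 0.74)]
side [([-1.4, -12.1, -14.6], 0.66)]
```

View pics/t1.png

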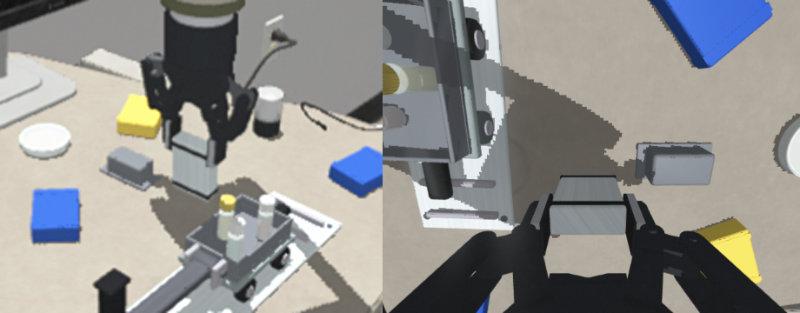

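The plate now hangs almost upright (px (195,165) left, top face at px (588,220) right). Its lower end has swung a bit past, towards -y, and it is touching the bench. I'll lift it and ease the grip again so that it settles plumb.

>>> play_rows([
  [0.1, [0, 0, -12], 0],
  [0.16, [0, 0, 0], 0],
  [0.17, [0, 0, 0], 0],
  [0.172, [0, 0, 0], 0],
  [0.1725, [0, 0, 0], 0],
  [0.1725, [0, 0, 0], 0],
  [0.1725, [0, 0, 0], 0],
  [0.1, [0, 0, 0], 0],
  [0.1, [0, 0, 0], 0],
])

```text
time: 9.1
tool_pos: [586.0, -199.6, 61.4]
tcp_rot: [180.0, 0.0, 95.5]
ft_force: [0.0, -0.0, 0.8]
finger_gap: 49.0
grip_force: 21.1
```

```bash
python3 tilt.py t2; python3 -c "print(__import__('h').sense()['ft_force'])"
```

```text
[ 585.96976457 -199.61430033   61.36453805] 49.02824346974945 21.094749569892883
wrist [([1.3, -3.7, -24.8], 0.56)]
side [([-0.6, -11.4, -25.8], 0.88)]
[0.11897731 0.05093087 0.90027219]
```

View pics/t2.png

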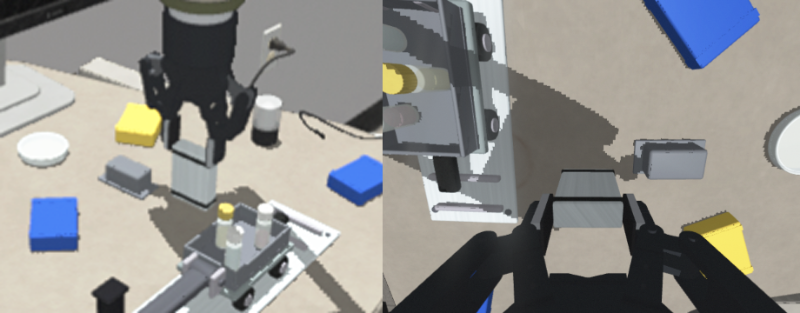

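```bash
cat > fit.py <<'E'
from h import *
from scipy.optimize import minimize
import itertools
B=np.array(list(itertools.product((-35,35),(-25,25),(-10,10))),float)
s=sense();T=s["tool_pos"];yaw=np.radians(s["tcp_rot"][2]-90)
V=[]
for n in("wrist","side"):
    c=snapshot(n)
    for d in regions_of("plate_mid",c):
        m=d["mask"];v,u=np.argwhere(m).mean(0)
        if np.hypot(*(px(c,T)-[u,v]))<60: V.append((c,m));print(n,d["p"],m.sum());break
def cost(p,each=False):
    x,y,z,t=p
    # tilt t: lower end towards -y when positive ; plate axes: long=down dir, wide=x, thick=y
    Rz=R.from_euler("z",yaw).as_matrix()@R.from_euler("x",-t).as_matrix()
    P=B[:,[1,2,0]]@Rz.T+[x,y,z];e=[]
    for c,m in V:
        h=cv2.convexHull(np.array([px(c,q) for q in P],np.float32)*16)
        g=np.zeros(m.shape,np.uint8);cv2.fillConvexPoly(g,h.astype(np.int32),1,shift=4);g=g>0
        e.append(1-(g&m).sum()/(g|m).sum())
    return e if each else sum(e)
best=min((minimize(cost,[T[0],T[1]-5,T[2]+dz,t0],method="Nelder-Mead",options=dict(initial_simplex=np.array([T[0],T[1]-5,T[2]+dz,t0])+np.vstack([np.zeros(4),np.diag([4,8,8,.2])]))) for t0 in(-.3,0,.3) for dz in(-25,-8)),key=lambda r:r.fun)
print("xyz",best.x[:3].round(1),"rel",(best.x[:3]-T).round(1),"tilt deg",np.degrees(best.x[3]).round(1),np.round(cost(best.x,True),3))
for t in np.radians([-15,-8,0,8,15,22]):
    r=minimize(lambda q:cost([*q,t]),best.x[:3],method="Nelder-Mead",options=dict(initial_simplex=best.x[:3]+np.vstack([np.zeros(3),np.eye(3)*5])));print(round(np.degrees(t)),round(r.fun,3),r.x.round(1))
E
python3 fit.py
```

```text
wrist 0.88 8895
side 0.83 539
xyz [ 586.6 -208.2   30.4] rel [  0.7  -8.6 -31. ] tilt deg 2.1 [0.015 1.   ]
-15 1.184 [ 586.1 -203.8   27.8]
-8 1.124 [ 586.4 -204.9   29.3]
0 1.027 [ 586.7 -208.1   29.9]
8 1.086 [ 586.3 -208.3   33.9]
15 1.199 [ 587.3 -212.3   34.3]
22 1.316 [ 587.  -214.2   37.8]
```

```bash
cat >> fit.py <<'E'
import sys
if len(sys.argv)>1:
    zz=float(sys.argv[1]); V=V[:1]
    r=minimize(lambda q:cost([q[0],q[1],zz,q[2]]),[T[0],T[1]-6,0],method="Nelder-Mead",options=dict(initial_simplex=np.array([T[0],T[1]-6,0])+np.vstack([np.zeros(3),np.diag([4,6,.1])])))
    print("fixed z",r.x[:2].round(1),np.degrees(r.x[2]).round(1),r.fun)
c=V[0][0]
print("slot",[(w(c,d["xyz"]).round(1),round(d["p"],2)) for d in pinpoint("slot",c)])
E
sed -i 's/^for t in np.rad.*/if 0:/' fit.py; python3 fit.py 35
```

```text
wrist 0.74 8891
side 0.89 499
xyz [ 586.7 -208.5   30.4] rel [  0.7  -8.9 -31. ] tilt deg 2.0 [0.019 1.   ]
fixed z [ 586.3 -205.9] 3.4 0.03907521979811135
slot [(array([ 470.8, -230.3,    5.8]), 0.73)]
```

The plate is standing on the bench within about 3° of upright, so I'll let go, centre over it and take a firm grip lower down.

>>> play_rows([
  [0.6, [0, 0, 0], 0],
  [0.8, [0, 0, 0], 0],
  [0.8, [0, 0, 0], 0],
  [0.8, [0, 0, 0], 0],
  [0.8, [-3.5, 0.6, 0], 0],
  [0.8, [-3.5, 0, 0], 0],
  [0.8, [0, 0, 11], 0],
  [0.8, [0, 0, 11], 0],
  [0.8, [0, 0, 11], 0],
  [0.8, [0, 0, 0], 0],
])

```text
time: 10.58
tool_pos: [584.5, -205.3, 24.0]
tcp_rot: [-179.7, -0.2, 95.5]
ft_force: [-1.4, 0.6, -0.5]
finger_gap: 76.8
grip_force: 0.0
```

>>> play_rows([
  [0, [0, 0, 0], 0],
  [0, [0, 0, 0], 0],
  [0, [0, 0, 0], 0],
  [0, [0, 0, 0], 0],
  [0, [0, 0, 0], 0],
  [0, [0, 0, 0], 0],
], force=50)

```text
time: 11.08
tool_pos: [587.3, -206.5, 28.5]
tcp_rot: [180.0, 0.0, 95.5]
ft_force: [-0.5, 0.4, -0.5]
finger_gap: 49.6
grip_force: 52.4
```

```bash
python3 fit.py 35
```

```text
wrist 0.65 14921
side 0.82 409
xyz [ 587.4 -208.1   32.1] rel [ 0.1 -1.7  3.6] tilt deg 0.8 [0.015 1.   ]
fixed z [ 587.2 -206.1] 2.0 0.0382626680455016
slot [(array([ 471.2, -229. ,    6.2]), 0.8)]
```

>>> play_rows([
  [0, [0, 0, -20], 0],
  [0, [0, 0, -20], 0],
  [0, [0, 0, 0], 0.045],
  [0, [-2.7, -19.5, 0], 0],
  [0, [-2.7, -19.5, 0], 0],
  [0, [-2.7, -19.5, 0], 0],
  [0, [-2.7, -19.5, 0], 0],
  [0, [-2.7, -19.5, 0], 0],
  [0, [-2.7, -19.5, 0], 0],
  [0, [0, 0, 0], 0],
  [0, [0, 0, 0], 0],
])

```text
time: 12.25
tool_pos: [470.6, -228.8, 68.3]
tcp_rot: [180.0, -0.0, 92.9]
ft_force: [0.6, 0.4, -1.8]
finger_gap: 49.7
grip_force: 52.8
```

```bash
python3 fit.py 75;  python3 - <<'E'
from h import *
c=snapshot("wrist");save(c,"w3")
d=snapshot("side");t=snapshot("top")
for q in(c,d,t): print("slot",[(w(q,k["xyz"]).round(1),round(k["p"],2)) for k in pinpoint("slot",q)])
for q in(d,t): print("grip",[(w(q,k["xyz"]).round(1),round(k["p"],2)) for k in pinpoint("latch_grip",q)])
E
```

```text
wrist 0.74 14672
side 0.81 741
xyz [ 470.8 -231.4   70.6] rel [ 0.2 -2.6  2.3] tilt deg 1.1 [0.013 1.   ]
fixed z [ 470.4 -228.4] 3.1 0.04694437189866807
slot [(array([ 470.5, -231.2,    4.1]), 0.91)]
slot [(array([ 470.3, -230.8,    5.6]), 0.68)]
slot [(array([ 473.5, -230.8,    6.7]), 0.81)]
slot []
grip [(array([459.3,  56.3,  94.4]), 0.74)]
grip [(array([455.8,  60.6, 100.1]), 0.59)]
```

View pics/w3.png

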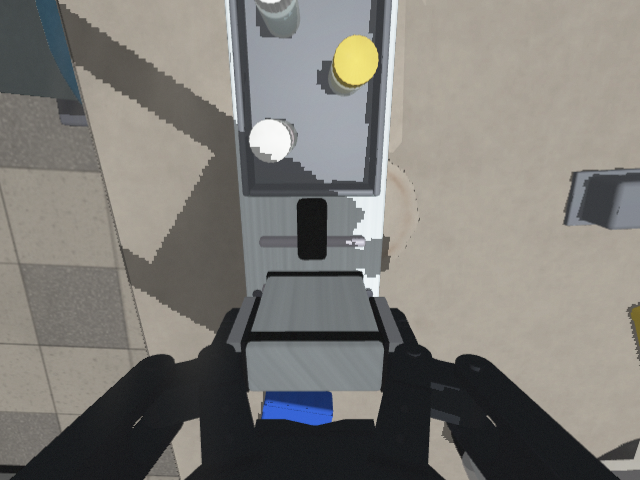

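The wrist view shows the inner lip at px (260–362, 236–248), the bumper at (312,228), and the plate held upright above the slot. I'll compute the slot from the lip.

Run:
```python
from h import *
c=snapshot("wrist");g=cv2.cvtColor(c["color"],cv2.COLOR_RGB2GRAY)
for u in(275,285,340): print(u,g[230:254,u].tolist())
for p in[(260,242),(362,242),(280,236),(280,247)]: print(p,ray(c,*p,14).round(1))
for p in[(298,200),(326,200),(298,258),(326,258)]: print(p,ray(c,*p,39).round(1))
# plate top end face corners (top z = centre+35)
for p in[(246,342),(383,341),(247,390),(383,390)]: print(p,[ray(c,*p,z)[:2].round(1).tolist() for z in (106,110)])
```

```text
275 [132, 132, 132, 131, 131, 126, 105, 89, 94, 97, 101, 103, 102, 104, 101, 99, 101, 118, 132, 132, 132, 131, 133, 132]
285 [126, 126, 127, 127, 126, 119, 104, 89, 93, 98, 100, 102, 104, 102, 102, 99, 101, 116, 127, 128, 127, 127, 127, 126]
340 [133, 132, 131, 132, 132, 124, 97, 89, 92, 97, 100, 101, 104, 101, 99, 97, 99, 116, 131, 132, 132, 132, 133, 132]
(260, 242) [ 436.9 -213.8   14. ]
(362, 242) [ 499.1 -210.5   14. ]
(280, 236) [ 449.  -209.3   14. ]
(280, 247) [ 449.1 -216.4   14. ]
(298, 200) [ 460.1 -181.2   39. ]
(326, 200) [ 474.4 -180.4   39. ]
(298, 258) [ 461.2 -213.1   39. ]
(326, 258) [ 476.4 -212.3   39. ]
(246, 342) [[445.8, -219.8], [446.6, -216.9]]
(383, 341) [[495.2, -216.8], [494.1, -214.0]]
(247, 390) [[445.9, -241.4], [446.7, -237.7]]
(383, 390) [[497.8, -238.7], [496.6, -235.1]]
```

>>> play_rows([
  [0, [-0.5, 0, 8], 0],
  [0, [0, 0, 8], 0],
  [0, [0, 0, 7], 0],
  [0, [0, 0, 4], 0],
  [0, [0, 0, 2], 0],
  [0, [0, 0, 0], 0],
])

```text
time: 13.45
tool_pos: [470.5, -228.7, 38.2]
tcp_rot: [-179.9, -0.1, 92.9]
ft_force: [0.5, -0.3, -0.7]
finger_gap: 49.3
grip_force: 52.8
```

>>> play_rows([
  [0, [0, 0, 2], 0],
  [0, [0, 0, 2], 0],
  [0, [0, 0, 1], 0],
  [0, [0, 0, 0], 0],
])

```text
time: 13.78
tool_pos: [471.4, -229.3, 34.5]
tcp_rot: [180.0, 0.0, 92.9]
ft_force: [0.2, -0.0, -2.2]
finger_gap: 49.7
grip_force: 52.8
```

>>> play_rows([
  [0, [0, 0, 1], 0],
  [0, [0, 0, 0.5], 0],
  [0, [0, 0, 0], 0],
])

```text
time: 14.03
tool_pos: [471.5, -229.4, 34.4]
tcp_rot: [180.0, 0.0, 92.9]
ft_force: [-5.9, 3.2, 12.7]
finger_gap: 49.6
grip_force: 54.3
```

```bash
python3 fit.py 41
```

```text
wrist 0.89 14279
side 0.96 485
xyz [ 471.4 -231.7   37.2] rel [-0.  -2.4  2.9] tilt deg 0.8 [0.048 1.   ]
fixed z [ 471.3 -229.3] 3.1 0.0759337447223124
slot []
```

>>> play_rows([
  [0, [0, 0, -1.3], 0],
  [0.3, [0, 0, 0], 0],
  [0.6, [0, 0, 0], 0],
  [0.8, [0, 0, 0], 0],
  [0.8, [0, 0, 0], 0],
  [0.8, [0, 0, -10], 0],
  [0.8, [0, 0, -25], 0],
  [0.8, [0, 0, -35], 0],
  [0.8, [0, 0, -40], 0],
  [0.8, [0, 0, -40], 0],
  [0.8, [0, 0, 0], 0],
])

```text
time: 15.2
tool_pos: [475.3, -231.6, 194.7]
tcp_rot: [179.3, 0.5, 92.9]
ft_force: [1.7, -1.2, 1.3]
finger_gap: 76.7
grip_force: 0.0
```

```bash
python3 - <<'E'
from h import *
ims=[snapshot(n) for n in("side","wrist")]
c=ims[0];a=cv2.resize(c["color"][200:400,250:500],(500,400),interpolation=2);b=cv2.resize(ims[1]["color"],(533,400))
cv2.imwrite("pics/p1.png",cv2.resize(np.hstack([a,b]),(800,310))[:,:,::-1])
for q in ims: print([(w(q,k["xyz"]).round(1),round(k["p"],2)) for k in pinpoint("plate_mid",q)])
E
sed -i 's/<60: V/<120: V/;s/T\[1\]-6,0\]/-230,0]/g' fit.py; python3 fit.py 41
```

```text
[(array([ 463.3, -373.7,    9.9]), 0.93), (array([ 736.8, -274.5,   16.5]), 0.62), (array([ 472.2, -232.1,   41.7]), 0.6), (array([655. , -55.7,   8.8]), 0.59)]
[(array([ 733.1, -276.2,    6.5]), 0.9), (array([ 460.6, -368.3,   11.4]), 0.82), (array([ 471.7, -228.9,   41.5]), 0.56), (array([655.1, -60.1,  11.2]), 0.56)]
side 0.96 837
xyz [ 470.8 -233.9  158.7] rel [  0.  -5. -25.] tilt deg -17.2 [1.]
fixed z [ 475.  -236.9] 16.5 0.18932527693857004
slot [(array([ 474.3, -232.3,    9.2]), 0.95)]
```

View pics/p1.png

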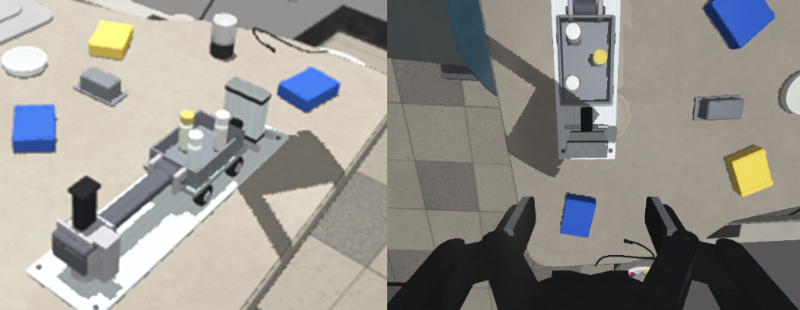

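The stop plate stands upright in the slot (px (247,108) left, (585,143) right), at about (472,-230,41.5), let go. Before going to the latch I'll check clearance to the microscope's shield.

Run:
```python
from h import *
t=snapshot("top");s=snapshot("side")
def tri(a,b):
    P=[]
    for c,p in((t,a),(s,b)):
        o=c["world_from_camera"][:3,3];d=ray(c,*p,0)-o;P.append((o,d/np.linalg.norm(d)))
    (o1,d1),(o2,d2)=P;k=np.linalg.lstsq(np.c_[d1,-d2],o2-o1,rcond=None)[0]
    q1,q2=o1+k[0]*d1,o2+k[1]*d2;return ((q1+q2)/2).round(),np.linalg.norm(q1-q2).round(1)
print("shield low right",tri((136,322),(215,250)))
print("shield up right",tri((136,315),(188,192)))
print("shield low left",tri((38,360),(95,355)))
print("stage corner",tri((160,245),(217,295)))
for n,p in(("body",(457,100,170)),("cam",(450,141,225)),("cam",(450,160,225)),("tcp",(457,57,80))): print(n,px(t,p).round(),px(s,p).round())
print([(w(q,k["xyz"]).round(1),round(k["p"],2)) for q in(t,s) for k in pinpoint("latch_grip",q)], sense()["tool_pos"])
```

```text
shield low right (array([489., 159., 266.]), np.float64(1.0))
shield up right (array([510., 152., 324.]), np.float64(31.8))
shield low left (array([429., 322., 266.]), np.float64(4.3))
stage corner (array([605., 134., 131.]), np.float64(73.8))
body [186. 336.] [278. 305.]
cam [154. 343.] [253. 287.]
cam [143. 343.] [240. 295.]
tcp [219. 333.] [303. 340.]
[(array([456.2,  57.6,  96.6]), 0.91), (array([456.5,  54.7,  96.4]), 0.71)] [ 470.96905179 -229.02446051  183.63550993]
```

>>> play_rows([
  [0, [28.7, -0.6, 0], 0],
  [0, [28.7, -0.6, 0], 0],
  [0, [28.7, -0.6, 6], 0],
  [0, [28.7, -0.6, 12], 0],
  [0, [28.7, -0.6, 12], 0],
  [0, [28.7, -0.6, 12], 0],
  [0, [28.7, -0.6, 12], 0],
  [0, [28.7, -0.6, 0], 0],
  [0, [18.8, 1.4, 0], 0],
  [0, [18.8, 1.4, 0], 0],
  [0, [18.8, 1.4, 0], 0],
  [0, [0, 0, 0], 0],
])

```text
time: 16.85
tool_pos: [455.9, 59.2, 130.1]
tcp_rot: [180.0, -0.1, 93.0]
ft_force: [-0.0, -0.7, 0.0]
finger_gap: 42.6
grip_force: 0.0
```

Run:
```python
from h import *
s=sense();print(s["tool_pos"],s["tcp_rot"],s["finger_gap"],s["ft_force"])
c=snapshot("wrist");d=snapshot("side")
for n,q in(("w",c),("s",d)): print(n,[(w(q,k["xyz"]).round(1),round(k["p"],2)) for k in pinpoint("latch_grip",q)],[(w(q,k["xyz"]).round(1),round(k["p"],2)) for k in pinpoint("plate_mid",q)][:3])
a=cv2.resize(d["color"][200:400,200:450],(500,400),interpolation=2);b=cv2.resize(c["color"],(533,400))
cv2.imwrite("pics/l1.png",cv2.resize(np.hstack([a,b]),(800,310))[:,:,::-1])
```

```text
[455.87511972  59.16033899 130.12826859] [ 1.79990073e+02 -6.95500281e-02  9.30467042e+01] 42.59987082456557 [-0.02428343 -0.65223126  0.00497152]
w [(array([462.6, -79.8,  -2.1]), 0.4)] [(array([655.2, -57.9,  12. ]), 0.87)]
s [(array([456.2,  54. ,  96.6]), 0.68)] [(array([652.6, -59.1,   7.2]), 0.95), (array([ 470.3, -233.8,   39.2]), 0.9), (array([ 467.9, -371.5,   10.8]), 0.9)]
```

View pics/l1.png

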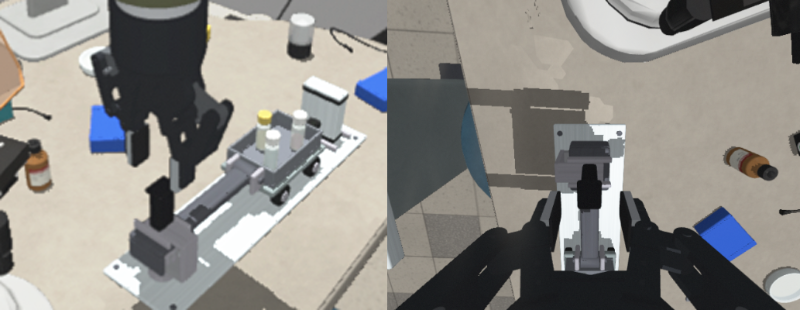

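The side view shows the black grip at px (160,205) and the plate still standing. In the wrist view the grip's lip is at about full-frame px (315,267), just ahead of the fingers, so I'll compute the offset.

Run:
```python
from h import *
c=snapshot("wrist");g=cv2.cvtColor(c["color"],cv2.COLOR_RGB2GRAY)
print(g[240:330:3,315].tolist());print(g[268,285:345:2].tolist())
print("lip px predicted for grip at",[(y,px(c,(456.5,y+13,117)).round(),px(c,(456.5,y-13,117)).round()) for y in(54,57,60,63)])
print("tcp",px(c,sense()["tool_pos"]).round())
cv2.imwrite("pics/x.png",c["color"][200:360,230:400,::-1])
b=(g<45).astype(np.uint8);n,l,st,ce=cv2.connectedComponentsWithStats(b[200:330,290:345]);print(st.tolist())
```

```text
[90, 103, 93, 19, 16, 20, 21, 20, 19, 19, 15, 20, 23, 19, 20, 20, 16, 16, 22, 19, 23, 17, 23, 22, 20, 21, 72, 100, 97, 98]
[97, 97, 97, 99, 99, 98, 98, 97, 32, 16, 18, 18, 17, 21, 16, 18, 21, 21, 20, 19, 25, 97, 98, 96, 96, 67, 53, 53, 49, 49]
lip px predicted for grip at [(54, array([317., 279.]), array([314., 324.])), (57, array([317., 273.]), array([315., 319.])), (60, array([318., 268.]), array([315., 314.])), (63, array([318., 262.]), array([315., 309.]))]
tcp [315. 312.]
[[0, 0, 55, 130, 4910], [20, 14, 1, 1, 1], [9, 16, 1, 1, 1], [2, 19, 1, 1, 1], [38, 19, 1, 1, 1], [4, 49, 39, 70, 2236]]
```

>>> play_rows([
  [0, [-1.5, 0, 12], 0],
  [0, [0, 0, 15], 0],
  [0, [0, 0, 15], 0],
  [0, [0, 0, 8], 0],
  [0, [0, 0, 0], 0],
  [0, [0, 0, 0], 0],
])

```text
time: 17.7
tool_pos: [455.5, 54.7, 79.4]
tcp_rot: [-179.9, -0.0, 92.9]
ft_force: [-0.8, 1.0, -0.3]
finger_gap: 42.5
grip_force: 0.0
```

>>> play_rows([
  [-1, [0, 0, 0], 0],
  [-1, [0, 0, 0], 0],
  [-1, [0, 0, 0], 0],
  [-1, [0, 0, 0], 0],
  [-1, [0, 0, 0], 0],
  [-1, [0, 0, 0], 0],
], force=50)

```text
time: 18.2
tool_pos: [455.9, 54.9, 81.2]
tcp_rot: [-180.0, 0.0, 92.9]
ft_force: [-7.3, -0.2, 7.3]
finger_gap: 19.0
grip_force: 48.5
```

The gap of 19 mm suggests that the pads caught the 20 mm lip. I'll open, go lower and regrip.

>>> play_rows([
  [0, [0, 0, 0], 0],
  [0, [0, 0, 0], 0],
  [0, [0, 0, 0], 0],
  [0, [1.5, 0, 0], 0],
  [0, [0, 0, 3], 0],
  [0, [0, 0, 3], 0],
  [0, [0, 0, 0], 0],
  [0, [0, 0, 0], 0],
])

```text
time: 18.87
tool_pos: [455.6, 56.5, 73.6]
tcp_rot: [-179.9, 0.0, 92.9]
ft_force: [0.2, 0.3, -0.8]
finger_gap: 43.0
grip_force: 0.0
```

>>> play_rows([
  [-1, [0, 0, 0], 0],
  [-1, [0, 0, 0], 0],
  [-1, [0, 0, 0], 0],
  [-1, [0, 0, 0], 0],
  [-1, [0, 0, 0], 0],
  [-1, [0, 0, 0], 0],
], force=50)

```text
time: 19.37
tool_pos: [455.6, 56.5, 74.2]
tcp_rot: [-179.9, -0.0, 92.9]
ft_force: [-5.2, -0.6, 4.9]
finger_gap: 15.6
grip_force: 48.3
```

>>> play_rows([
  [-1, [0, -3, 0], 0],
  [-1, [0, -3, 0], 0],
  [-1, [0, -3, 0], 0],
  [-1, [0, -3, 0], 0],
  [-1, [0, -2, 0], 0],
  [-1, [0, 0, 0], 0],
  [-1, [0, 0, 0], 0],
], force=70)

```text
time: 19.95
tool_pos: [443.0, 55.7, 74.6]
tcp_rot: [179.8, 0.0, 92.9]
ft_force: [6.1, -0.6, -2.9]
finger_gap: 15.0
grip_force: 64.6
```

Run:
```python
from h import *
d=snapshot("side");s=sense();print(s["tool_pos"],s["tcp_rot"],s["ft_force"],s["finger_gap"])
print([(w(d,k["xyz"]).round(1),round(k["p"],2)) for k in pinpoint("latch_grip",d)],[(w(d,k["xyz"]).round(1),round(k["p"],2)) for k in pinpoint("plate_mid",d)])
```

```text
[443.08801558  55.66149573  74.65762664] [1.79822172e+02 1.45541953e-02 9.29168920e+01] [ 6.20490262  0.42950867 -2.58231814] 15.279616221194233
[(array([444. ,  56.4,  99.1]), 0.62)] [(array([ 469.6, -232.6,   42.2]), 0.97), (array([ 462.5, -372.3,    8.1]), 0.78), (array([655.2, -54.3,  10. ]), 0.6)]
```

Latch out by about 12.5 mm with 6 N of spring force. Now lift along the arc about the hinge.

>>> play_rows([
  [-1, [-2.4, 0, -6.4], 0],
  [-1, [-2.8, 0, -6.3], 0],
  [-1, [-3.1, 0, -6.1], 0],
  [-1, [-3.3, 0, -6], 0],
  [-1, [-3.7, 0, -5.8], 0],
  [-1, [-4, 0, -5.7], 0],
  [-1, [-4.2, 0, -5.4], 0],
  [-1, [-4.5, 0, -5.2], 0],
  [-1, [-1.9, 0, -2.1], 0],
  [-1, [0, 0, 0], 0],
  [-1, [0, 0, 0], 0],
  [-1, [0, 0, 0], 0],
])

```text
time: 21.1
tool_pos: [443.3, 25.6, 122.1]
tcp_rot: [-180.0, -0.0, 92.8]
ft_force: [7.6, -2.0, -10.3]
finger_gap: 14.7
grip_force: 81.8
```

Run:
```python
from h import *
d=snapshot("side");s=sense();print(s["tool_pos"],s["tcp_rot"],s["ft_force"],s["wrist_torque"],s["finger_gap"],s["grip_force"])
print([(w(d,k["xyz"]).round(1),round(k["p"],2)) for k in pinpoint("latch_grip",d)],[(w(d,k["xyz"]).round(1),round(k["p"],2)) for k in pinpoint("plate_mid",d)])
m=[r["mask"] for r in regions_of("drawbar",d)][:1]
print([np.argwhere(x).mean(0) for x in m])
print("pred coupler px down/up",px(d,(457,56,48)),px(d,(457,46,98)))
```

```text
[443.24176164  25.648191   122.0552497 ] [-1.79995912e+02 -3.78395517e-03  9.28538362e+01] [ 7.10507003 -2.82582788 -9.90636859] [ 0.16476014 -0.83877213 -0.47589801] 14.534937766878276 81.75374700687826
[(array([445.4,  23.2, 145.5]), 0.91)] [(array([657. , -56.9,   8.8]), 0.82), (array([ 459.8, -371.8,   13. ]), 0.75), (array([ 470.6, -235.5,   39.3]), 0.66)]
[array([323.91104015, 320.51368613])]
pred coupler px down/up [303.21316086 355.28262372] [308.1167721  326.45024452]
```

>>> play_rows([
  [-1, [0, 0, 0], 0],
  [-1, [0, 0, 0], 0],
  [-1, [0, 0, 0], 0],
  [-1, [0, 0, 0], 0],
  [-1, [0, 0, 0], 0],
  [-1, [0, 0, 0], 0],
])

```text
time: 21.8
tool_pos: [443.2, 25.7, 122.0]
tcp_rot: [-180.0, -0.0, 92.9]
ft_force: [6.8, -1.8, -9.3]
finger_gap: 14.6
grip_force: 81.7
```

```bash
python3 -c "
from h import *
s=sense();print(s['tool_pos'],s['ft_force'],s['grip_force'],abs(s['qd']).max());print(hand_in())"
```

```text
[443.21955396  25.67653579 121.98841811] [ 6.84154082 -1.79184443 -9.27137188] 81.71235864982009 0.06948536095378587
the job is handed in; nothing more can be done
None
```

The job is handed in at 21.8 s (no verdict came back): the stop plate was standing upright in the slot, let go, and the drawbar was unhitched and held steady, raised by about 0.4 rad (about 5 cm at the coupler).

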